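# Prop the mask inspection frame on its kickstand and hold it upright

### The arm

A 6-joint arm with a two-finger parallel gripper is mounted at the origin on a cart in front of the work surface, level with it; the furniture and walls round the work are solid. World frame = base frame: x ahead of the robot, y to its left, z up, the work surface at z = 0. Lengths are in mm, angles in rad, forces in N, time in s.
With the tool pointing down it reaches from about 275 to 750 mm from the base axis. Payload 10.2 kg.
Tool frame: the origin (TCP) lies at the very end of the fingers, on their centre line; the grasp point (between the pads) lies 19 mm behind it; x points along the fingers, y is the direction in which the jaws open and shut, and the axes are right-handed (so a half turn about x gives the same grasp; the last joint's range is limited). The gripper opens to 85 mm and grips with 20 to 120 N. Pads are 22 mm wide; open, the fingers measure 114 mm over their backs; the gripper's body (76 mm by 85 mm) begins 54 mm behind the grasp point. The pads swing forward as they close: fully open they stand 13 mm farther back than shut.
Start: joints at [-1.334, 0.313, 1.498, -0, 1.331, -0.223], TCP at [232.967, -470.486, 231.294] pointing down, gripper open.
Joint ranges: [-2.94, 2.94], [-0.97, 2.17], [0.19, 2.56], [-1.23, 4.37], [0.02, 3.11], [-2.88, 2.88]. Speed limits (rad/s): [2.39, 2.39, 3.01, 3.14, 3.14, 3.14].

### API

Orientations are given as a unit quaternion [w, x, y, z].
In Python, from rig import ctrl, viewer, order gives the robot as it stands. The module is installed in compiled form; this text tells all that it offers.
- The arm moves only by the tool carry_out, never from a script. Its argument "deltas" is a list of rows, each a list of 7 numbers: the gripper command: -1 is fully open, 1 is shut, values between are in proportion, then the shift along the tool's x, y, z in mm, then the turn, a rotation vector about the tool's x, y, z in degrees. A call has exactly 5 rows; each row is the pose to reach, as a shift and turn from the pose commanded when the call began, along the tool's axes at that moment; what a row does not reach only later rows make up. A row lasts 1/8 s, in which the tool goes at most 62.5 mm and 10.7 degrees, less where a joint would pass 70% of its speed; a pose out of reach is approached as far as the arm can. A call with a gripper value outside its range is refused whole. The fingers move at their own pace and stop on an object; "newtons" is the grip in N (left out, the last holds). Time passes only in rows, so rows that repeat a pose let the fingers close, or fill a call up. It gives the time, the measured TCP pose, the force and the opening at its end, in the units of the state.
- ctrl.sense(): the state, without advancing time (a new reading comes with each control period).
- viewer.capture(name): name is "scene" or "top" or "wrist"; returns the picture (384x512x3 uint8, red, green, blue); there is no depth.
- viewer.calibration(name): a dict with "fx", "fy", "cx", "cy" (pixels), "xyz" and "attitude" of the camera in the world; the wrist camera has in their place "T_tool_cam" (4x4, takes a point from camera to tool coordinates, whose origin is the TCP and whose axes are the tool frame's). Camera axes: x right, y down, z forward; pixel columns grow to the right and rows downward; lengths in mm; the calibration is good to about 2 mm. A picture is of the moment at which its call begins: read the wrist's pose just before it. calibration takes no time and is no camera call.
- order.finish_job(): hands the job in, once; it reports no verdict.
The state is a dict: "time_s": time; "joints": joint angles; "dq": joint speeds; "tau": joint torques, N m; "eef_pos": TCP position; "ee_rot": TCP orientation; "force": force on the tool from outside, world axes, zero at the start; "wrist_torque": the same for the moment, N m; "grip_width": opening from 0.0 (shut) to 1.0 (fully open).
Only numpy, scipy, OpenCV 4.12 (cv2) and the standard library are available. Lean on these libraries where they do the work, as an engineer would, in place of code of your own. Each camera call takes 0.05 s, during which the arm holds its last target. There are 200 camera calls.

### The job

Ready the tipping mask frame for inspection: first turn the knob on its base until the pointer of the sliding shoe stands on the long mark of the scale, then flip the kickstand behind the frame down over centre until it snaps against its lower stop. Then take the frame by its top bar, bring it back upright until the kickstand's foot bears on the shoe, and finish holding it there with the fingers: it would tip forward again if let go. Leave the other things alone and never let the frame go over backwards.

Things in the scene. Friction and masses are not known exactly. Their poses are not given: they have to be found in the camera images.
- easel_base: aluminium base plate of the easel, 200 x 215 x 12 mm, fixed to the worktop. Origin: on its underside, below the middle of the hub axle. Own x points to the easel's rear (within 15 degrees of the robot's right), y to its left (away from the robot), z up; it spans x -75 to +125 mm, y -130 to +85 mm. Front, rear, left, right below are these. The frame leans to the robot's left and is raised to its right
- hub_axis (a point): middle of the hub axle, a 14 mm bar along own y, 30 mm above the worktop, about which the frame tips
- mask_frame (a joint): lean of the frame, rad: 0 is upright, positive leans forward (toward own -x). It starts on its front stop at 0.30, where its own weight pulls it (about 0.9 kg; 1 to 3 N at the top bar bring it up and hold it). It can go over backwards (negative) to -0.6 unless the kickstand is down and the shoe under its foot; then it stops at about 0, where the foot meets the shoe
- top_bar: round steel bar along the top of the frame, 12 mm thick, 136 mm long along own y; origin in its middle, 130 mm above and 20 mm ahead of the hub axle when the frame is upright (leaning 0.30 it is 58 mm ahead of the hub and 148 mm above the worktop). It is held by 10 mm wide posts at own y +-63 mm; between them it is free from above, with 26 mm of open space under its axis. It is the place to hold the frame; the bar is a roller that turns freely about its own axis
- aim_knob (a joint): turn of the knob, rad, growing clockwise seen from above; range 0 to 2.6, starts between 0.1 and 0.9. The pointer is on the mark at 1.50. It drives the shoe through a rack, 18 mm per rad, and stays where it is left (0.05 Nm of friction)
- aim_knob_grip (a point): grip point of the knob, on its vertical axis, 49 mm above the worktop, at the corner of the base that is own rear and right, on the side toward the robot; 75 mm behind and 90 mm to the right of the hub. The knob is an upright grip bar 42 mm long, 14 mm thick and 32 mm high (from 24 to 56 mm above the worktop) on a 44 mm disc. The bar's length lies along own x of the base at joint value 0 and turns clockwise with the knob
- shoe: steel block, 32 x 18 x 12 mm, on the base behind the frame, that slides along own y: rightward (-y) as the knob turns clockwise; origin under its middle, on the plate. Its top is 24 mm above the worktop. It must be in the middle, under the kickstand's foot
- shoe_pointer (a point): tip of the thin dark pointer that sticks out rearward from the shoe over the white scale strip at the rear edge of the base
- scale_mark (a point): front end of the long black mark, a line across the white scale strip; the pointer tip coincides with this point when it is set. The short ticks at the rear edge of the strip are 10 mm apart
- kickstand (a joint): flip of the kickstand relative to the frame, rad: 0 stowed against its upper stop (leg points rearward and 35 degrees up from the stub, 52 degrees above level while the frame leans forward), growing as it goes down rearward; 2.32 at the lower stop, 8 degrees past square to the stub. A spring plunger holds it in either end position and snaps it on once past dead centre at 0.96 (about level while the frame leans). About 2 N down on the leg near the foot moves it
- stand_pivot (a point): axis of the kickstand (along own y), at the rear end of the frame's stub, 85 mm behind and 70 mm above the hub axle in the frame; 122 mm above the worktop and 60 mm behind the hub while the frame leans 0.30
- foot: foot of the kickstand: rubber roller across the end of the leg, 14 mm thick, 20 mm wide; origin in its middle, 70 mm from the pivot axis. The leg between is a flat bar 16 mm wide, 9 mm thick
- carrier: bystander: white round wafer carrier, 63 mm wide, 12 mm high, close to the front edge of the base; origin in the middle of its underside
- dropper: bystander: brown dropper bottle, 38 mm wide, 80 mm high, close to the front edge of the base; origin in the middle of its underside
- vial: bystander: small brown vial, 20 mm wide, 53 mm high, close to the rear edge of the base; origin in the middle of its underside
- wipes: bystander: carton of wipes, 62 x 170 x 52 mm, at the right end of the worktop; origin in the middle of its underside
- tub: bystander: round wafer tub, 68 mm wide, 46 mm high, at the right front of the worktop; origin in the middle of its underside
- swabs: bystander: round tub of swabs, 58 mm wide, 68 mm high, on the left of the worktop; origin in the middle of its underside
- beaker: bystander: glass beaker, 54 mm wide, 70 mm high, on the left of the worktop; origin in the middle of its underside
- spray: bystander: trigger spray bottle, 86 mm wide, 276 mm high, at the far left of the worktop; origin in the middle of its underside

How it is judged (in metres and radians):
On the way, in this order (a step that is already met when the one before it is completed fails the run):
1. the pointer stands on the mark (horizontal distance between shoe_pointer and scale_mark below 0.003 m), for 0.2 s.
2. the kickstand is flipped down to its lower stop while the frame still leans forward (value of joint kickstand above 2.2 rad and value of joint mask_frame above 0.1 rad and horizontal distance between shoe_pointer and scale_mark below 0.003 m), for 0.2 s.
At the end, for the whole second after the job is handed in: the fingers hold the top bar (more than 0.5 N), the frame is upright within 0.05 rad and still, the kickstand is down (above 2.2 rad) with its foot bearing on the shoe (more than 0.3 N), and the pointer is within 3 mm of the mark (horizontal distance between shoe_pointer and scale_mark below 0.003 m and value of joint kickstand above 2.2 rad and value of joint mask_frame between -0.05 and 0.05 rad and velocity of joint mask_frame between -0.05 and 0.05 rad/s and contact force between the fingers and top_bar above 0.5 N and contact force between foot and shoe above 0.3 N); the arm keeps its last pose, push and grip.
It fails at once if the frame goes over backwards, more than 0.12 rad past upright (value of joint mask_frame below -0.12 rad).
It fails at once if a bystander is moved by more than 25 mm (distance of any of carrier, dropper, vial, wipes, tub, swabs, beaker, spray from where it was at the start of the episode above 0.025 m).
It also fails if it takes over 46 s, if anything falls off the work surface, if the arm or the gripper's body presses on something with over 40 N, if the wrist force passes 120 N, or if a joint passes its speed limit or range.

## Working session

There is one attempt and no reset: what is moved stays moved. The work goes in short steps, Python scripts to look and compute and a tool call to move; the robot and the scene stay as the last step left them, time stands still between calls to the robot, and variables do not carry over. Pictures are saved under pics/ and viewed, about 8 in all and at most 12, crops included, and the job is handed in when it is done.

Besides the shell and the picture viewer there is one more tool, called after "Call:" in YAML: its name, and indented under it one key for each argument. carry_out: Moves the arm, as the interface text tells. Its arguments: {"type":"object","properties":{"deltas":{"type":"array"},"newtons":{"type":"number"}},"required":["deltas"]}

```bash
mkdir -p pics; cat > h.py <<'E'
import numpy as np, cv2
from rig import ctrl, viewer, order
from scipy.spatial.transform import Rotation as R
def rot(q): return R.from_quat([q[1],q[2],q[3],q[0]]).as_matrix()
def cam(name):
    c=viewer.calibration(name)
    if 'T_tool_cam' in c:
        s=ctrl.sense(); T=np.eye(4); T[:3,:3]=rot(s['ee_rot']); T[:3,3]=s['eef_pos']
        T=T@np.array(c['T_tool_cam']); return c,T[:3,:3],T[:3,3]
    a=np.array(c['attitude']); 
    return c,(rot(a) if a.size==4 else a),np.array(c['xyz'])
def ray(C,u,v,z):
    c,M,p=C; d=M@np.array([(u-c['cx'])/c['fx'],(v-c['cy'])/c['fy'],1]); return p+d*(z-p[2])/d[2]
def proj(C,P):
    c,M,p=C; q=M.T@(np.array(P)-p); return np.array([c['fx']*q[0]/q[2]+c['cx'],c['fy']*q[1]/q[2]+c['cy']])
def snap(name,f,k=1,crop=None):
    C=cam(name); im=viewer.capture(name); cv2.imwrite('pics/raw_'+f,im[:,:,::-1])
    if crop: im=im[crop[1]:crop[3],crop[0]:crop[2]]
    cv2.imwrite('pics/'+f,cv2.resize(im[:,:,::-1],None,fx=k,fy=k,interpolation=cv2.INTER_CUBIC)); return C,im
E
python3 - <<'E'
from h import *
for n in ('scene','top'):
    C,_=snap(n,n+'1.png',1.5); print(n,C)
s=ctrl.sense(); print({k:np.round(v,3) for k,v in s.items()}); print(rot(s['ee_rot']).round(3)); print(viewer.calibration('wrist'))
E
```

```text
scene ({'fx': 386.70284196713, 'fy': 386.70284196713, 'cx': 259.0624071039412, 'cy': 193.36331597052126, 'xyz': array([  40.67267184, 1000.26451587, 1151.71530519]), 'attitude': array([ 0.08817918, -0.20737877,  0.90317808, -0.36535988])}, array([[-0.89843696, -0.31016564,  0.31081876],
       [-0.43903418,  0.64701241, -0.62339709],
       [-0.00774724, -0.69654304, -0.71747318]]), array([  40.67267184, 1000.26451587, 1151.71530519]))
top ({'fx': 477.7414643560879, 'fy': 477.7414643560879, 'cx': 255.0878572133882, 'cy': 194.65653776878708, 'xyz': array([ 376.47175366,  108.45354396, 1714.45987923]), 'attitude': array([ 0.02062106, -0.70493459,  0.70855467, -0.02433676])}, array([[-0.00528398, -0.99796569,  0.06353394],
       [-0.99997309,  0.00494988, -0.00541486],
       [ 0.00508936, -0.06356084, -0.99796499]]), array([ 376.47175366,  108.45354396, 1714.45987923]))
{'time_s': np.float64(0.1), 'joints': array([-1.334,  0.313,  1.498, -0.   ,  1.331, -0.223]), 'dq': array([-0.002, -0.001, -0.003, -0.   ,  0.002,  0.   ]), 'tau': array([ 2.0000e-03, -4.1290e+01, -2.6014e+01, -0.0000e+00,  3.0000e-03,
        0.0000e+00]), 'eef_pos': array([ 232.907, -470.26 ,  230.793]), 'ee_rot': array([-0.161, -0.688, -0.162,  0.689]), 'force': array([0.504, 0.309, 0.491]), 'wrist_torque': array([-0.03 , -0.021,  0.024]), 'grip_width': np.float64(1.0)}
[[-0.     0.444 -0.896]
 [ 0.001 -0.896 -0.444]
 [-1.    -0.001 -0.   ]]
{'fx': 332.83810310964833, 'fy': 332.83810310964833, 'cx': 253.74868220876039, 'cy': 189.94230240854685, 'T_tool_cam': array([[ 1.01283296e-03, -3.15203468e-01,  9.49023576e-01,
        -1.40869437e+02],
       [ 9.99999362e-01, -1.55767200e-04, -1.11897186e-03,
         2.57079836e-02],
       [ 5.00530555e-04,  9.49024104e-01,  3.15203109e-01,
        -8.14907375e+01],
       [ 0.00000000e+00,  0.00000000e+00,  0.00000000e+00,
         1.00000000e+00]])}
```

View pics/top1.png

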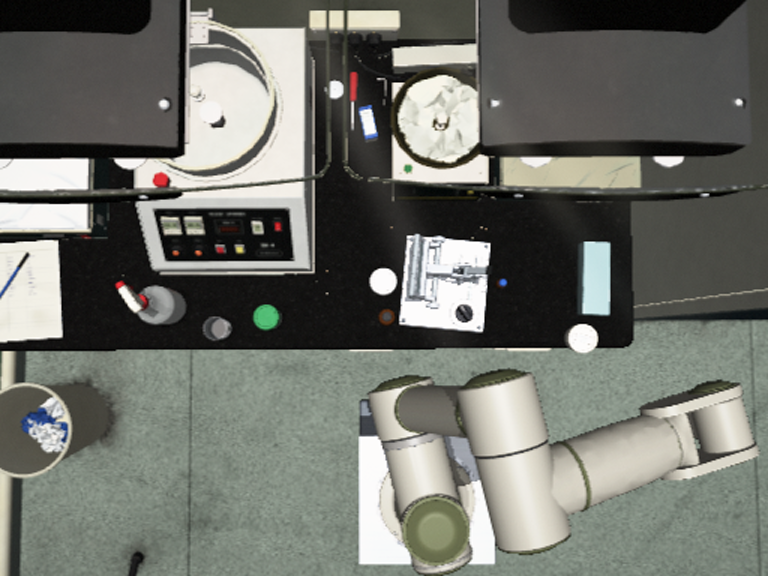

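View pics/scene1.png

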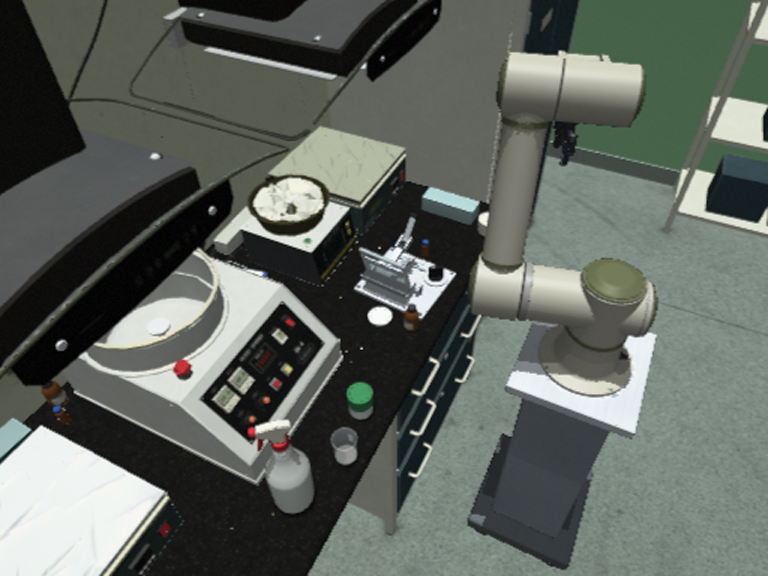

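Top view (1.5x): easel base with corners about (400,325), (485,333), (490,242), (407,234). The knob is at (464,313) and the kickstand leg at (470,270). The scene view shows the leg pointing up at the rear. Next I'll get the base pose from the plate corners.

```bash
cat >> h.py <<'E'
def base_from(o,yaw):
    c,s=np.cos(yaw),np.sin(yaw); M=np.array([[c,-s,0],[s,c,0],[0,0,1]]); 
    return lambda p: M@np.array(p,float)+np.array([o[0],o[1],0])
E
python3 - <<'E'
from h import *
C=cam('top'); im=cv2.imread('pics/raw_top1.png')
g=cv2.cvtColor(im,cv2.COLOR_BGR2HSV); m=((g[:,:,2]>150)&(g[:,:,1]<60)).astype(np.uint8)
m[:150]=0;m[228:]=0;m[:,:262]=0;m[:,332:]=0
m=cv2.morphologyEx(m,cv2.MORPH_CLOSE,np.ones((9,9)))
cs,_=cv2.findContours(m,cv2.RETR_EXTERNAL,cv2.CHAIN_APPROX_NONE); c=max(cs,key=cv2.contourArea)
w=np.array([ray(C,u,v,12)[:2] for u,v in c[:,0]],np.float32)
r=cv2.minAreaRect(w); b=cv2.boxPoints(r); print(r); print(b)
# identify yaw: own x near world -y
ang=None
for k in range(4):
    e=b[(k+1)%4]-b[k]; t=np.arctan2(e[1],e[0])
    if abs(t+np.pi/2)<0.3: yaw=t; print('edge',np.hypot(*e),np.degrees(t)+90)
cen=np.array(r[0]); cc,ss=np.cos(yaw),np.sin(yaw)
o=cen-np.array([[cc,-ss],[ss,cc]])@np.array([25,-22.5]); print('origin',o,'yaw',yaw)
B=base_from(o,yaw)
for n,p in dict(knob=(75,-90,49),bar=(-58,0,148),piv=(60,0,122),mark=(115,0,12),foot=(60+70*np.cos(.907),0,122+70*np.sin(.907))).items(): print(n,B(p).round(1),proj(C,B(p)).round(1)*1.5)
for n,u,v in (('knob',464,313),): print(n,ray(C,u/1.5,v/1.5,52))
s=ctrl.sense()
E
```

```text
((510.02484130859375, -36.45552062988281), (224.276123046875, 218.43101501464844), 84.39242553710938)
[[ 390.37445 -137.38501]
 [ 607.7602  -158.72888]
 [ 629.67523   64.47397]
 [ 412.2895    85.81784]]
edge 224.27612 -5.6075745
origin [534.86003122 -13.77373714] yaw -1.6686671
knob [438.  -79.6  49. ] [459.75 310.65]
bar [540.5  43.9 148. ] [408.   262.65]
piv [529.  -73.5 122. ] [460.2 268.8]
mark [ 523.6 -128.2   12. ] [477.9  275.25]
foot [ 524.8 -116.4  177.1] [483.  268.2]
knob [432.48518359 -89.21520429  52.        ]
```

Call:
carry_out:
  deltas:
    - [-1,7,-36,-47,-9,0,0]
    - [-1,14,-72,-94,-18,0,0]
    - [-1,21,-108,-141,-27,0,0]
    - [-1,28,-144,-188,-36,0,0]
    - [-1,35,-180,-235,-45,0,0]

```text
time_s: 0.72
eef_pos: [364.1, -203.1, 196.0]
ee_rot: [0.414, 0.573, 0.414, -0.573]
force: [0.6, -0.7, -0.3]
grip_width: 1.0
```

Call:
carry_out:
  deltas:
    - [-1,4,5,-42,0,0,0]
    - [-1,10,10,-84,0,0,0]
    - [-1,16,17,-125,0,0,0]
    - [-1,16,17,-125,0,0,0]
    - [-1,16,17,-125,0,0,0]

```text
time_s: 1.35
eef_pos: [419.6, -92.3, 180.2]
ee_rot: [-0.412, -0.574, -0.412, 0.575]
force: [-0.3, -0.3, 0.9]
grip_width: 0.999
```

```bash
python3 - <<'E'
from h import *
s=ctrl.sense(); print({k:np.round(v,3) for k,v in s.items()})
C,_=snap('wrist','w1.png',1.5)
np.save('w1.npy',np.array([np.r_[C[1].ravel(),C[2]]]))
B=base_from((533.5,-25.7),-1.6686)
for n,p in dict(knob=(75,-90,56),bar=(-58,0,148),piv=(60,0,122),mark=(115,0,12),RR=(125,-130,12),RL=(125,85,12),FR=(-75,-130,12)).items(): print(n,B(p).round(1),(proj(C,B(p))*1.5).round(1))
E
```

```text
{'time_s': np.float64(1.35), 'joints': array([-0.49 ,  0.155,  1.841, -0.   ,  1.146, -0.165]), 'dq': array([-0.023, -0.005, -0.002, -0.001, -0.001,  0.003]), 'tau': array([ 1.0940e+00, -3.1321e+01, -2.3756e+01,  3.5000e-02,  7.0000e-03,
        2.2000e-02]), 'eef_pos': array([419.579, -92.254, 180.245]), 'ee_rot': array([-0.412, -0.574, -0.412,  0.575]), 'force': array([-0.269, -0.341,  0.907]), 'wrist_torque': array([ 0.052, -0.03 , -0.012]), 'grip_width': np.float64(0.999)}
knob [436.6 -91.6  56. ] [409.3 263.1]
bar [539.2  32.  148. ] [ 640.8 -159.5]
piv [527.6 -85.4 122. ] [628.4 224.5]
mark [ 522.3 -140.2   12. ] [554.6 272.2]
RR [ 391.9 -137.4   12. ] [363. 328.]
RL [ 605.9 -158.4   12. ] [689.1 258.1]
FR [411.4  61.6  12. ] [276.7   0.7]
```

View pics/w1.png

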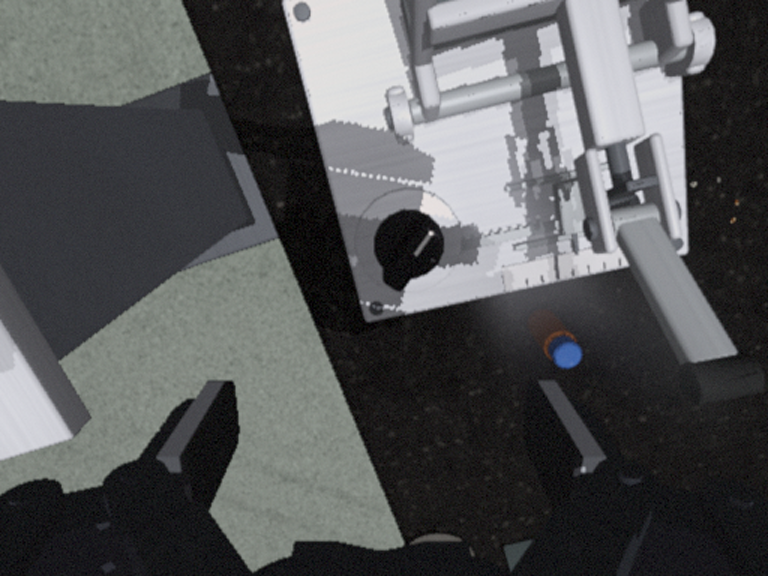

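Wrist view: the knob is at about (409,244) with its index line from (415,253) to (433,233). The base's rear corners are at (367,320) and (688,250). The vial's blue cap is at (565,345) and the kickstand leg runs from (640,215) to (720,380). I'll zoom in with more contrast on the knob and scale.

```bash
python3 - <<'E'
from h import *
im=cv2.imread('pics/raw_w1.png')
a=im[115:215,225:325]; b=im[135:200,310:450]
a=cv2.convertScaleAbs(a,alpha=1); a=(255*(a/255.)**0.4).astype(np.uint8)
A=cv2.resize(a,(480,480),interpolation=cv2.INTER_CUBIC); A=A[:300+100]
Bm=cv2.resize(b,None,fx=5.6,fy=5.6,interpolation=cv2.INTER_CUBIC)
out=np.zeros((240+364,800,3),np.uint8)[:600]
A=cv2.resize(a,(236,236),interpolation=cv2.INTER_CUBIC); out[:236,:236]=A; out[236:600,:784]=Bm
cv2.imwrite('pics/z1.png',out)
d=np.load('w1.npy')[0]; C=(viewer.calibration('wrist'),d[:9].reshape(3,3),d[9:])
for n,u,v in (('RR',367,320),('RL',688,250)): print(n,ray(C,u/1.5,v/1.5,12).round(1))
E
```

```text
RR [ 396.3 -132.8   12. ]
RL [ 606.  -152.8   12. ]
```

View pics/z1.png

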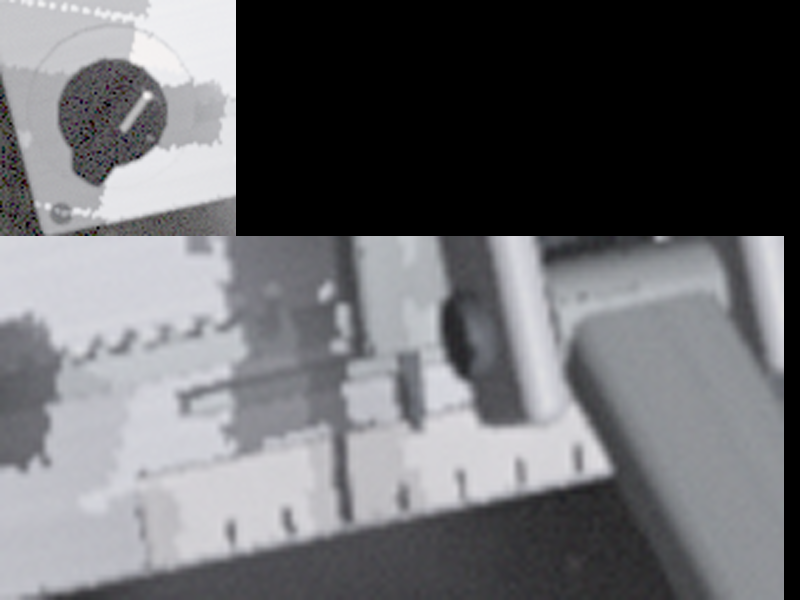

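Zoom: the bar's index line runs from (124,130) to (150,93) in the zoom, with the bar's other end at about (94,178). The pointer tip is at (183,403) and the mark's front end at (338,435), so the shoe has to move left, toward the robot... or the reverse. I'll compute it.

```bash
python3 - <<'E'
from h import *
d=np.load('w1.npy')[0]; C=(viewer.calibration('wrist'),d[:9].reshape(3,3),d[9:])
k=lambda x,y,z: ray(C,225+x/2.36,115+y/2.36,z)[:2]
p,q=k(124,130,56),k(150,93,56); e=q-p; print('line',p,q,np.hypot(*e),'yaw',np.arctan2(e[1],e[0]))
print('far end',k(94,178,56),'disc',k(113,112,20),'ring',k(112,108,12))
b=lambda x,y,z: ray(C,310+x/5.6,135+(y-236)/5.6,z)[:2]
for z in (13,18): print('pointer',b(183,403,z),'mark',b(338,435,12), 'markrear',b(347,518,12))
B=base_from((534.8,-21.7),-1.666)
for n,p in dict(knob=(75,-90,0),mark=(115,0,12)).items(): print(n,B(p))
E
```

```text
line [441.62887147 -88.43566464] [454.0106031  -78.76259275] 15.712275388632893 yaw 0.6631951711660244
far end [ 426.24549822 -101.86043866] disc [439.14452697 -90.02162451] ring [439.0856063  -90.30598891]
pointer [ 501.19661954 -115.21368489] mark [ 525.1842454  -129.53230544] markrear [ 523.44913039 -144.69373741]
pointer [ 500.29836038 -113.59027245] mark [ 525.1842454  -129.53230544] markrear [ 523.44913039 -144.69373741]
knob [438.07806619 -87.80497348   0.        ]
mark [ 523.86810903 -136.17922851   12.        ]
```

The thin dark post at zoom (413,422) is the real pointer. It is about 12.4 mm from the mark, so q0 ≈ 0.81, and the bar's yaw also gives 0.81. The turn needed is about 0.69 rad. I'll go down onto the knob.

Call:
carry_out:
  deltas:
    - [-1,30,5,-2,9,0,0]
    - [-1,65,10,-4,18,0,0]
    - [-1,100,14,-6,27,0,0]
    - [-1,130,17.7,-8.4,33.4,0,0]
    - [-1,148,17.7,-8.4,33.4,0,0]
  newtons: 30

```text
time_s: 2.02
eef_pos: [438.7, -90.5, 31.1]
ee_rot: [-0.229, -0.669, -0.229, 0.669]
force: [-0.3, -1.5, 0.0]
grip_width: 1.0
```

Call:
carry_out:
  deltas:
    - [1,0,0,0,0,0,0]
    - [1,0,0,0,0,0,0]
    - [1,0,0,0,0,0,0]
    - [1,0,0,0,0,0,0]
    - [1,0,0,0,0,0,0]

```text
time_s: 2.65
eef_pos: [439.3, -89.6, 33.0]
ee_rot: [0.23, 0.669, 0.23, -0.669]
force: [-2.3, 1.2, 5.8]
grip_width: 0.156
```

```bash
python3 - <<'E'
from h import *
s=ctrl.sense(); M=rot(s['ee_rot']); print(s['force'],s['wrist_torque'],s['eef_pos'],s['grip_width'],'psi',np.arctan2(M[1,1],M[0,1]),s['joints'])
C,_=snap('wrist','w2.png',1.5); np.save('w2.npy',np.array([np.r_[C[1].ravel(),C[2]]]))
E
```

```text
[-2.25301879  1.22364318  5.80485974] [0.14623678 0.35984726 0.01057728] [439.34535503 -89.59647552  32.95649762] 0.15635196988631847 psi -0.908288356504055 [-4.63537906e-01  4.30916410e-01  1.93787473e+00 -2.14061292e-05
  7.72315608e-01  4.44765736e-01]
```

View pics/w2.png

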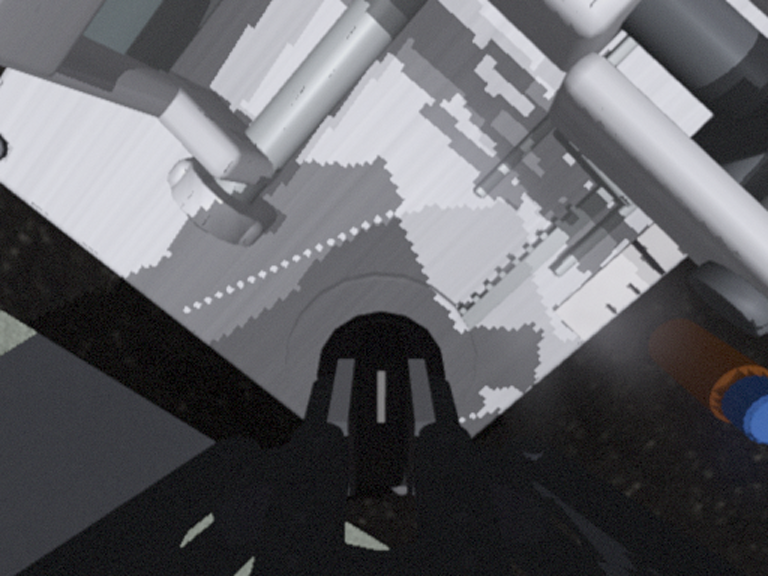

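The fingers hold the bar squarely, with the index line centred at (381,397). Now I turn 39.5° clockwise.

Call:
carry_out:
  deltas:
    - [1,0,0,0,8,0,0]
    - [1,0,0,0,16,0,0]
    - [1,0,0,0,24,0,0]
    - [1,0,0,0,32,0,0]
    - [1,0,0,0,39.5,0,0]

```text
time_s: 3.32
eef_pos: [439.7, -90.5, 33.0]
ee_rot: [-0.01, 0.707, -0.012, -0.707]
force: [-1.9, -6.2, 3.8]
grip_width: 0.156
```

```bash
python3 - <<'E'
from h import *
s=ctrl.sense(); M=rot(s['ee_rot']); print(s['force'],s['wrist_torque'],s['eef_pos'],s['grip_width'],'psi',np.arctan2(M[1,1],M[0,1]))
C,_=snap('wrist','w3.png',1.5); np.save('w3.npy',np.array([np.r_[C[1].ravel(),C[2]]]))
B=base_from((534.8,-21.7),-1.666); print((proj(C,B((115,0,12)))*1.5))
E
```

```text
[-1.88063847 -6.23681072  3.79065113] [-1.0192798   0.37368058  0.06377074] [439.65038543 -90.46153513  32.99772194] 0.15551301343917018 psi -1.6015621175760633
[522.70172972 104.58729003]
```

View pics/w3.png

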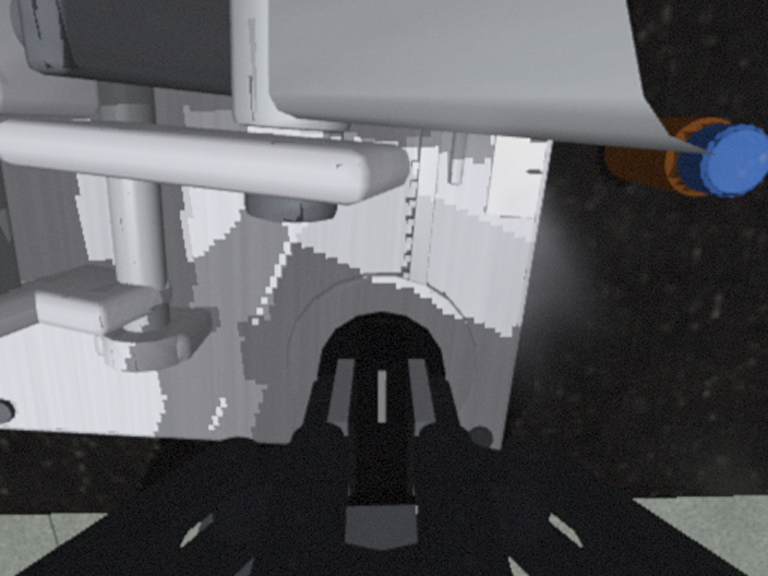

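The turn reached ψ = -1.60, so the knob is at about 1.50. The leg hides the mark here, so I release, rise and look again.

Call:
carry_out:
  deltas:
    - [0.3,0,0,0,0,0,0]
    - [0.3,0,0,0,0,0,0]
    - [0.3,-30,0,0,0,0,0]
    - [0.3,-85,0,0,0,0,0]
    - [0.3,-140,10,0,-6,0,0]

```text
time_s: 4.0
eef_pos: [438.6, -99.1, 173.9]
ee_rot: [-0.029, -0.706, -0.029, 0.707]
force: [0.2, -1.4, 0.1]
grip_width: 0.349
```

Call:
carry_out:
  deltas:
    - [0.3,-20,15,0,-10,0,0]
    - [0.3,-40,30,0,-20,0,0]
    - [0.3,-47,50,0,-30,0,0]
    - [0.3,-47,50,0,-40,0,0]
    - [0.3,-47,50,0,-50,0,0]

```text
time_s: 4.62
eef_pos: [442.7, -149.5, 219.2]
ee_rot: [0.325, 0.628, 0.325, -0.628]
force: [0.3, 0.7, 0.1]
grip_width: 0.349
```

Call:
carry_out:
  deltas:
    - [0.3,0,0,0,-10,0,0]
    - [0.3,0,0,0,-20,0,0]
    - [0.3,0,0,0,-30.5,0,0]
    - [0.3,0,0,0,-30.5,0,0]
    - [0.3,0,0,0,-30.5,0,0]

```text
time_s: 5.25
eef_pos: [442.8, -149.4, 219.3]
ee_rot: [0.477, 0.522, 0.477, -0.522]
force: [0.1, 0.1, -0.5]
grip_width: 0.35
```

```bash
python3 - <<'E'
from h import *
s=ctrl.sense(); M=rot(s['ee_rot']); print(s['time_s'],s['force'],s['eef_pos'],s['grip_width'],'psi',np.arctan2(M[1,1],M[0,1]))
C,im=snap('wrist','w4.png',1.5); np.save('w4.npy',np.array([np.r_[C[1].ravel(),C[2]]]))
B=base_from((534.8,-21.7),-1.666); p=proj(C,B((115,0,12))); print(p, 'foot',proj(C,B((103,0,177))),'knob',proj(C,B((75,-90,56))))
d=np.load('w1.npy')[0]; C1=(C[0],d[:9].reshape(3,3),d[9:]); print('foot w1',ray(C1,481,252,177))
u,v=p.astype(int); c=im[max(v-60,0):v+60,u-90:u+70]; print(u-90,max(v-60,0))
a=cv2.resize(im,(480,360)); b=cv2.resize(c,None,fx=5,fy=5,interpolation=cv2.INTER_CUBIC)
cv2.imwrite('pics/z4.png',b[:,:,::-1]); print(b.shape)
E
```

```text
5.25 [ 0.12049286  0.13464591 -0.51560274] [ 442.80330259 -149.3618452   219.26657043] 0.34955350197211127 psi -0.09148628794886977
[329.22527935 140.5552216 ] foot [393.30627599 169.97824915] knob [241.80281886 103.93079866]
foot w1 [ 524.94791048 -125.91942769  177.        ]
239 80
(600, 800, 3)
```

View pics/z4.png

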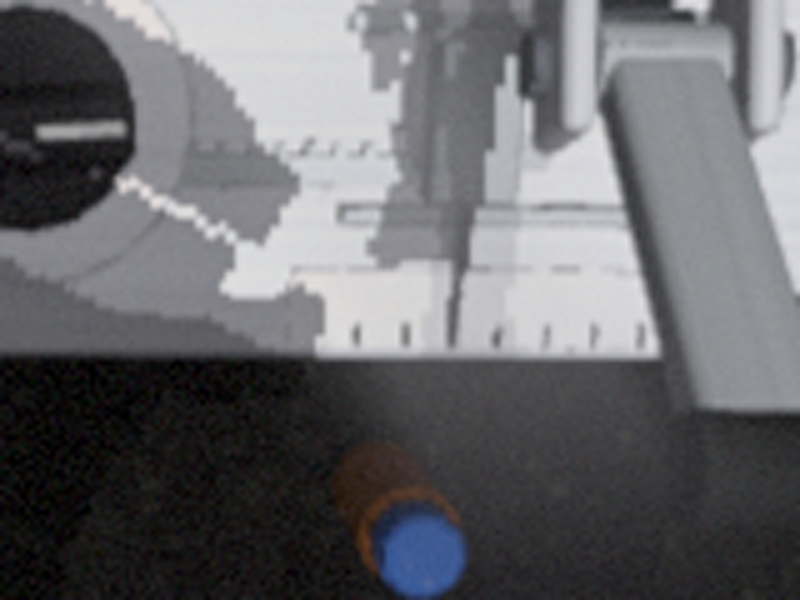

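The pointer lies on the mark: in the zoom the tip is at (461,275) and the mark's front at (457,278), within about 1 mm after parallax. The vial cap is at (420,555). Next I'll pinch the foot roller across its ends, so the arm sets both leg and frame, and carry it over centre.

Call:
carry_out:
  deltas:
    - [-0.4,0,40,-16,0,0,0]
    - [-0.4,0,79.6,-31.8,0,0,0]
    - [-0.4,25,79.6,-31.8,0,0,0]
    - [-0.4,57,79.6,-31.8,0,0,0]
    - [-0.4,57,79.6,-31.8,0,0,0]
  newtons: 25

```text
time_s: 5.92
eef_pos: [524.0, -124.3, 160.6]
ee_rot: [-0.476, -0.521, -0.479, 0.522]
force: [-0.9, -0.4, 0.5]
grip_width: 0.7
```

```bash
python3 - <<'E'
from h import *
s=ctrl.sense(); M=rot(s['ee_rot']); print(s['time_s'],s['force'],s['eef_pos'],s['grip_width'],'psi',np.arctan2(M[1,1],M[0,1]),s['joints'])
C,im=snap('wrist','w5.png',1.5)
E
```

```text
5.925 [-0.87294869 -0.36342448  0.49572983] [ 523.97971756 -124.2949858   160.58284714] 0.6996774389078275 psi -0.08967254450513316 [-4.50597834e-01  4.09164133e-01  1.55416724e+00  2.71921601e-05
  1.18276902e+00 -3.60932235e-01]
```

View pics/w5.png

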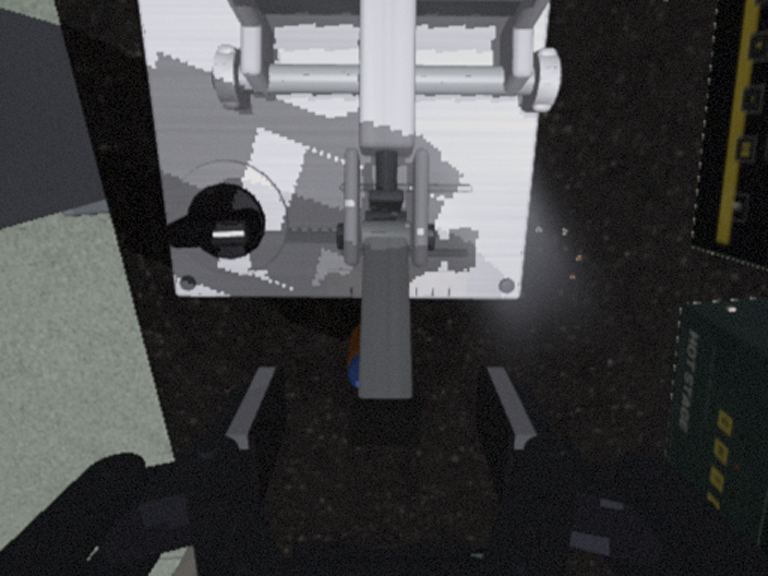

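The fingers straddle the roller (leg end at (385,400)). Close, then follow the arc about the pivot.

Call:
carry_out:
  deltas:
    - [1,0,0,0,0,0,0]
    - [1,0,0,0,0,0,0]
    - [1,0,0,0,0,0,0]
    - [1,0,0,0,0,0,0]
    - [1,0,0,0,0,0,0]

```text
time_s: 6.6
eef_pos: [525.2, -125.4, 163.1]
ee_rot: [-0.478, -0.522, -0.477, 0.522]
force: [-1.7, -2.3, 5.5]
grip_width: 0.226
```

Call:
carry_out:
  deltas:
    - [1,5,0,6,0,0,0]
    - [1,10,0,10.5,0,0,0]
    - [1,16,0,15,0,0,0]
    - [1,22,0,18.7,0,0,0]
    - [1,22,0,18.7,0,0,0]

```text
time_s: 7.22
eef_pos: [523.3, -144.3, 139.8]
ee_rot: [-0.478, -0.521, -0.477, 0.522]
force: [-1.4, -5.8, 1.7]
grip_width: 0.227
```

Call:
carry_out:
  deltas:
    - [1,13.6,0,5.5,0,0,0]
    - [1,28,0,8,0,0,0]
    - [1,42.6,0,7.5,0,0,0]
    - [1,56.8,0,4,0,0,0]
    - [1,61.4,0,2,0,0,0]

```text
time_s: 7.85
eef_pos: [523.1, -144.8, 77.7]
ee_rot: [0.477, 0.522, 0.478, -0.521]
force: [1.0, -3.1, -1.9]
grip_width: 0.224
```

Call:
carry_out:
  deltas:
    - [1,0,0,0,0,0,0]
    - [-0.4,0,0,0,0,0,0]
    - [-0.4,0,0,0,0,0,0]
    - [-0.4,0,0,0,0,0,0]
    - [-0.4,0,0,0,0,0,0]

```text
time_s: 8.48
eef_pos: [523.1, -145.4, 79.0]
ee_rot: [0.477, 0.522, 0.477, -0.522]
force: [-0.3, 0.5, 0.4]
grip_width: 0.703
```

```bash
python3 - <<'E'
from h import *
s=ctrl.sense(); M=rot(s['ee_rot']); print(s['time_s'],s['force'],s['eef_pos'],s['grip_width'],'psi',np.arctan2(M[1,1],M[0,1]))
C,im=snap('wrist','w6.png',1.5)
E
```

```text
8.475 [-0.34497443  0.46759077  0.39752878] [ 523.09038892 -145.3786759    79.01565907] 0.7032513218253902 psi -0.08823983728473708
```

View pics/w6.png

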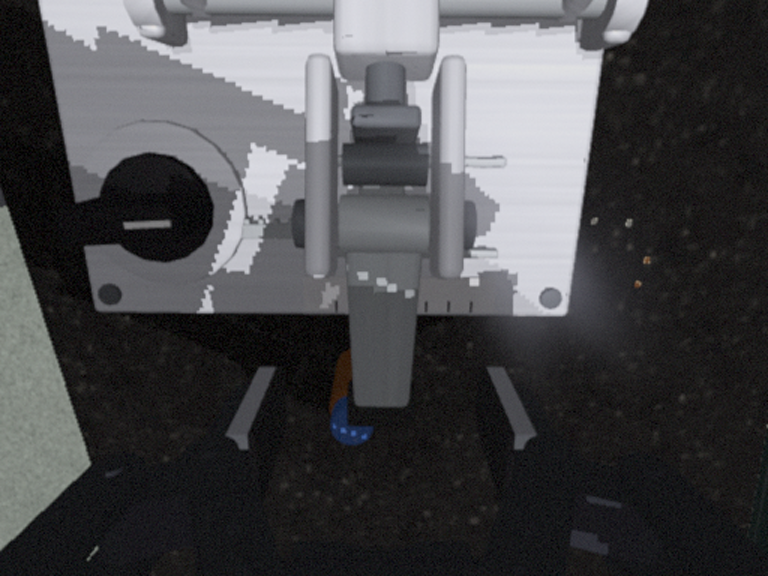

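The leg still shows, ending at (385,405), with the vial cap at (352,425). I'll check by projection what leg angle that corresponds to, and whether it is moving.

```bash
python3 - <<'E'
from h import *
C,im=snap('wrist','w7.png',1); o=cv2.imread('pics/raw_w6.png')[:,:,::-1]
print('diff',np.abs(im.astype(int)-o).mean(axis=(0,1)), np.abs(im.astype(int)-o)[200:290,220:290].mean())
B=base_from((534.8,-21.7),-1.666)
for th in (52,20,0,-10,-24,-40,-60,-80):
    t=np.radians(th); f=lambda r,h:(60+r*np.cos(t)-h*np.sin(t),0,122+r*np.sin(t)+h*np.cos(t))
    print(th,'legend top',(proj(C,B(f(63,4.5)))*1.5).round(),'roller',(proj(C,B(f(70,0)))*1.5).round(),(proj(C,B(f(77,0)))*1.5).round())
print('piv',proj(C,B((60,0,122)))*1.5)
E
```

```text
diff [3.68168132 3.77933248 3.65947469] 3.7466666666666666
52 legend top [380. 581.] roller [379. 652.] [379. 730.]
20 legend top [379. 547.] roller [379. 572.] [379. 609.]
0 legend top [379. 489.] roller [379. 500.] [379. 523.]
-10 legend top [379. 458.] roller [379. 463.] [379. 482.]
-24 legend top [380. 412.] roller [380. 412.] [379. 426.]
-40 legend top [380. 359.] roller [380. 355.] [380. 364.]
-60 legend top [380. 293.] roller [380. 284.] [380. 288.]
-80 legend top [381. 225.] roller [381. 211.] [381. 211.]
piv [381.14721407 210.81092298]
```

The leg is static at about -24° (≈1.33 rad), past centre but not snapped on. I'll re-pinch the roller and carry it further, tilting the gripper rearward to clear the fork.

Call:
carry_out:
  deltas:
    - [1,0,0,0,0,0,0]
    - [1,0,0,0,0,0,0]
    - [1,0,0,0,0,0,0]
    - [1,0,0,0,0,0,0]
    - [1,0,0,0,0,0,0]

```text
time_s: 9.2
eef_pos: [523.1, -145.4, 78.9]
ee_rot: [0.477, 0.522, 0.477, -0.522]
force: [0.8, 0.1, -0.4]
grip_width: 0.227
```

Call:
carry_out:
  deltas:
    - [1,8.4,0,-7.5,0,9,0]
    - [1,15.6,0,-16.2,0,18,0]
    - [1,21.4,0,-25.7,0,27,0]
    - [1,25.2,0,-34.9,0,36,0]
    - [1,27.7,0,-44.4,0,45,0]

```text
time_s: 9.82
eef_pos: [527.2, -102.1, 50.4]
ee_rot: [0.258, 0.682, 0.624, -0.281]
force: [1.1, -1.9, -10.4]
grip_width: 0.225
```

```bash
python3 - <<'E'
from h import *
s=ctrl.sense(); M=rot(s['ee_rot']); print(s['time_s'],s['force'],s['eef_pos'],s['grip_width'],s['joints'].round(2)); print(M.round(3))
E
```

```text
9.825 [  1.1379657   -1.89499523 -10.43772342] [ 527.16796993 -102.06925224   50.36142962] 0.22531084846501556 [-0.71  0.75  1.54  0.63  1.41 -0.9 ]
[[ 0.064  0.996 -0.063]
 [ 0.706 -0.089 -0.703]
 [-0.706  0.001 -0.709]]
```

Call:
carry_out:
  deltas:
    - [-0.4,0,0,0,0,0,0]
    - [-0.4,0,0,0,0,0,0]
    - [-0.4,0,0,0,0,0,0]
    - [-0.4,-25,0,0,0,0,0]
    - [-0.4,-60,0,0,0,0,0]

```text
time_s: 10.45
eef_pos: [523.2, -143.1, 94.6]
ee_rot: [0.259, 0.681, 0.624, -0.283]
force: [0.7, 0.3, 0.8]
grip_width: 0.701
```

```bash
python3 - <<'E'
from h import *
s=ctrl.sense(); M=rot(s['ee_rot']); print(s['time_s'],s['force'],s['eef_pos'],s['grip_width'])
C,im=snap('wrist','w8.png',1.5)
B=base_from((534.8,-21.7),-1.666)
for th in (-24,-40,-60,-70,-81):
    t=np.radians(th); print(th,(proj(C,B((60+70*np.cos(t),0,122+70*np.sin(t))))*1.5).round())
E
```

```text
10.45 [0.67171869 0.34458612 0.8038234 ] [ 523.18660754 -143.0714433    94.58595492] 0.7007650278552466
-24 [380. 391.]
-40 [380. 374.]
-60 [381. 340.]
-70 [381. 320.]
-81 [381. 295.]
```

View pics/w8.png

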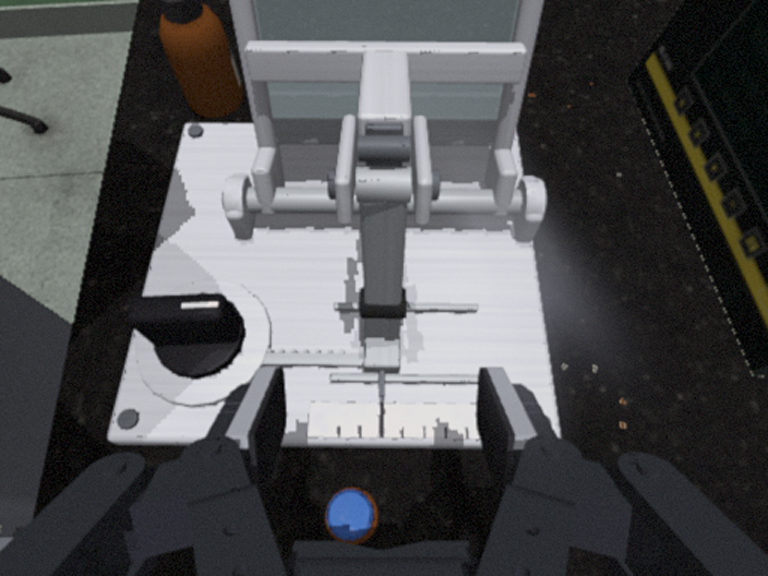

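The kickstand is down: its roller is at (382,303), which corresponds to about -78° to -81°, against a lower stop at -81°. The pointer (382,395) is in line with the mark (381,420), and the vial is untouched at (352,515). Now I un-tilt and rise.

Call:
carry_out:
  deltas:
    - [-1,-17,0,-17,0,-9,0]
    - [-1,-34,0,-34,0,-18,0]
    - [-1,-51,0,-51,0,-27,0]
    - [-1,-68,0,-68,0,-36,0]
    - [-1,-85,0,-85,0,-45,0]

```text
time_s: 11.12
eef_pos: [523.4, -142.9, 215.7]
ee_rot: [-0.48, -0.52, -0.475, 0.522]
force: [0.4, -0.6, -0.2]
grip_width: 1.001
```

```bash
python3 - <<'E'
from h import *
s=ctrl.sense(); M=rot(s['ee_rot']); print(s['time_s'],s['eef_pos'],M.round(3).tolist())
C=cam('top')
B=base_from((534.8,-21.7),-1.666); print('bar pred',B((-58,0,148)),[proj(C,B((-58,y,154)))*1.5 for y in (-58,0,58)])
im=viewer.capture('wrist'); cv2.imwrite('pics/raw_w9.png',im[:,:,::-1]); W=cam('wrist')
print('wrist bar',[proj(W,B((-58,y,154)))*1.5 for y in (-58,0,58)])
E
```

```text
11.125 [ 523.43758606 -142.91434762  215.74714368] [[0.003, 0.996, -0.087], [-0.007, -0.087, -0.996], [-1.0, 0.003, 0.006]]
bar pred [540.31347545  36.03735003 148.        ] [array([409.38288613, 288.76197758]), array([411.69995421, 262.42492796]), array([414.00611896, 236.21181137])]
wrist bar [array([ 200.75748038, -199.72820118]), array([ 379.4895663 , -196.58900757]), array([ 556.76414146, -193.47541323])]
```

Call:
carry_out:
  deltas:
    - [-1,-2,0,-36,10,0,0]
    - [-1,-4,0,-72,20,0,0]
    - [-1,-6,0,-108,30,0,0]
    - [-1,-8,0,-144,40,0,0]
    - [-1,-10,1.4,-180,50,0,0]

```text
time_s: 11.8
eef_pos: [540.3, 37.4, 224.1]
ee_rot: [0.211, 0.675, 0.211, -0.675]
force: [0.5, -0.3, -0.2]
grip_width: 0.995
```

Call:
carry_out:
  deltas:
    - [-1,0,0,0,10,0,0]
    - [-1,0,0,0,20,0,0]
    - [-1,0,0,0,30,0,0]
    - [-1,0,0,0,40.5,0,0]
    - [-1,0,0,0,40.5,0,0]

```text
time_s: 12.42
eef_pos: [540.4, 36.2, 223.9]
ee_rot: [-0.034, 0.707, -0.033, -0.706]
force: [0.5, -1.0, 0.2]
grip_width: 1.002
```

```bash
python3 - <<'E'
from h import *
s=ctrl.sense(); M=rot(s['ee_rot']); print(s['time_s'],s['eef_pos'],M.round(3).tolist(),s['joints'].round(2))
C,im=snap('wrist','w10.png',1.5); np.save('w10.npy',np.array([np.r_[C[1].ravel(),C[2]]]))
B=base_from((534.8,-21.7),-1.666)
print('wrist bar',[proj(C,B((-58,y,148)))*1.5 for y in (-58,0,58)])
E
```

```text
12.425 [540.36582349  36.16091662 223.93505546] [[0.001, -0.094, -0.996], [0.0, -0.996, 0.094], [-1.0, -0.0, -0.001]] [-0.15  0.35  1.46  0.    1.33  1.52]
wrist bar [array([381.80147845, 412.73939515]), array([381.91010385, 304.11380797]), array([382.03736487, 176.85256981])]
```

View pics/w10.png

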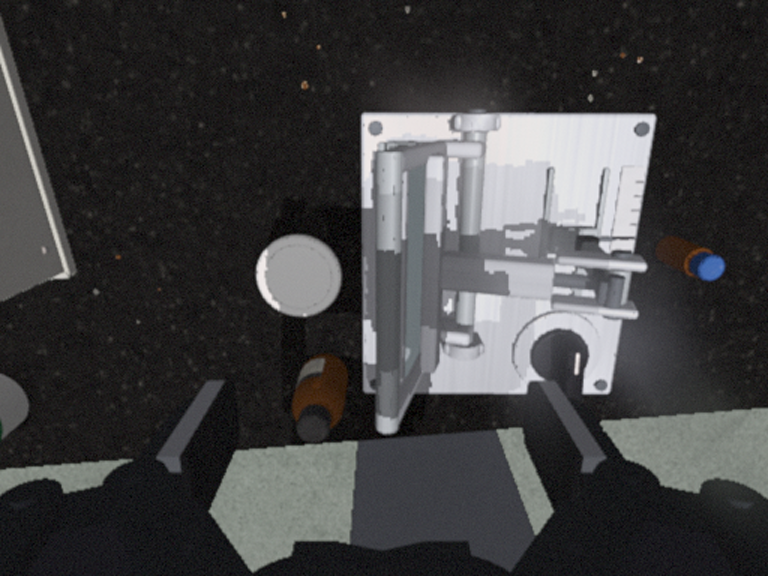

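The bar is at column 389, rows 150–430, about 3 mm rearward of my estimate. The dropper (320,400) and carrier (298,275) are clear of the fingers. Descend and close.

Call:
carry_out:
  deltas:
    - [-0.4,0,3,0,0,0,0]
    - [-0.4,30,3,0,0,0,0]
    - [-0.4,60,3,0,0,0,0]
    - [-0.4,85,3,0,0,0,0]
    - [-0.4,93,3,0,0,0,0]
  newtons: 30

```text
time_s: 13.1
eef_pos: [539.7, 32.7, 129.7]
ee_rot: [0.034, -0.706, 0.034, 0.707]
force: [-0.1, -0.1, 0.2]
grip_width: 0.697
```

Call:
carry_out:
  deltas:
    - [1,0,0,0,0,0,0]
    - [1,0,0,0,0,0,0]
    - [1,0,0,0,0,0,0]
    - [1,0,0,0,0,0,0]
    - [1,0,0,0,0,0,0]

```text
time_s: 13.72
eef_pos: [540.7, 32.9, 131.8]
ee_rot: [-0.034, 0.707, -0.034, -0.706]
force: [-1.2, 1.4, 5.8]
grip_width: 0.123
```

Call:
carry_out:
  deltas:
    - [1,-1.7,3.6,0,0,0,0]
    - [1,-3.2,7.2,0,0,0,0]
    - [1,-4.6,11,0,0,0,0]
    - [1,-6,14.5,0,0,0,0]
    - [1,-7.2,18.3,0,0,0,0]

```text
time_s: 14.35
eef_pos: [538.9, 14.8, 139.0]
ee_rot: [-0.034, 0.707, -0.034, -0.706]
force: [0.2, 4.4, 6.5]
grip_width: 0.132
```

Call:
carry_out:
  deltas:
    - [1,-1.2,3.8,0,0,0,0]
    - [1,-2.3,7.6,0,0,0,0]
    - [1,-3.1,11.4,0,0,0,0]
    - [1,-3.6,14,0,0,0,0]
    - [1,-3.6,14,0,0,0,0]

```text
time_s: 14.98
eef_pos: [537.5, 0.6, 142.6]
ee_rot: [-0.034, 0.707, -0.034, -0.706]
force: [-0.3, 2.5, 6.6]
grip_width: 0.125
```

Call:
carry_out:
  deltas:
    - [1,-0.3,1,0,0,0,0]
    - [1,-0.5,2,0,0,0,0]
    - [1,-0.7,3,0,0,0,0]
    - [1,-0.7,3,0,0,0,0]
    - [1,-0.7,3,0,0,0,0]

```text
time_s: 15.6
eef_pos: [537.2, -2.4, 143.1]
ee_rot: [-0.034, 0.707, -0.034, -0.706]
force: [0.8, 2.8, 6.6]
grip_width: 0.128
```

Call:
carry_out:
  deltas:
    - [1,0,1,0,0,0,0]
    - [1,0,2,0,0,0,0]
    - [1,0,2,0,0,0,0]
    - [1,0,2,0,0,0,0]
    - [1,0,2,0,0,0,0]

```text
time_s: 16.23
eef_pos: [537.1, -4.3, 143.4]
ee_rot: [-0.034, 0.707, -0.034, -0.706]
force: [-1.3, 2.8, 8.0]
grip_width: 0.129
```

Call:
carry_out:
  deltas:
    - [1,0,0.7,0,0,0,0]
    - [1,0,1.5,0,0,0,0]
    - [1,0,1.5,0,0,0,0]
    - [1,0,1.5,0,0,0,0]
    - [1,0,1.5,0,0,0,0]

```text
time_s: 16.85
eef_pos: [537.0, -5.0, 143.5]
ee_rot: [-0.035, 0.707, -0.034, -0.706]
force: [0.4, 7.5, 8.9]
grip_width: 0.125
```

```bash
python3 - <<'E'
from h import *
s=ctrl.sense(); print(s['time_s'],s['eef_pos'],s['force'],s['wrist_torque'])
C,im=snap('scene','s2.png',1); W,wi=snap('wrist','w11.png',1)
B=base_from((534.8,-21.7),-1.666)
p=proj(C,B((50,0,60))).astype(int); print(p)
a=im[p[1]-50:p[1]+50,p[0]-60:p[0]+60]; a=cv2.resize(a,(480,400),interpolation=cv2.INTER_CUBIC)
q=proj(W,B((80,0,30))).astype(int); print(q)
w=cv2.resize(wi,(320,240)); out=np.zeros((600,800,3),np.uint8); out[:400,:480]=a; out[:240,480:]=w
x0=max(min(q[0]-60,392),0); y0=max(min(q[1]-50,284),0); z=cv2.resize(wi[y0:y0+100,x0:x0+120],(432,360)); out[240:,368:]=z
cv2.imwrite('pics/f1.png',out[:,:,::-1])
E
```

```text
16.85 [537.00728327  -4.9804105  143.529181  ] [0.38864597 7.49531977 8.8773635 ] [ 1.18350819 -0.01366571 -0.04673361]
[268 172]
[375 186]
```

View pics/f1.png

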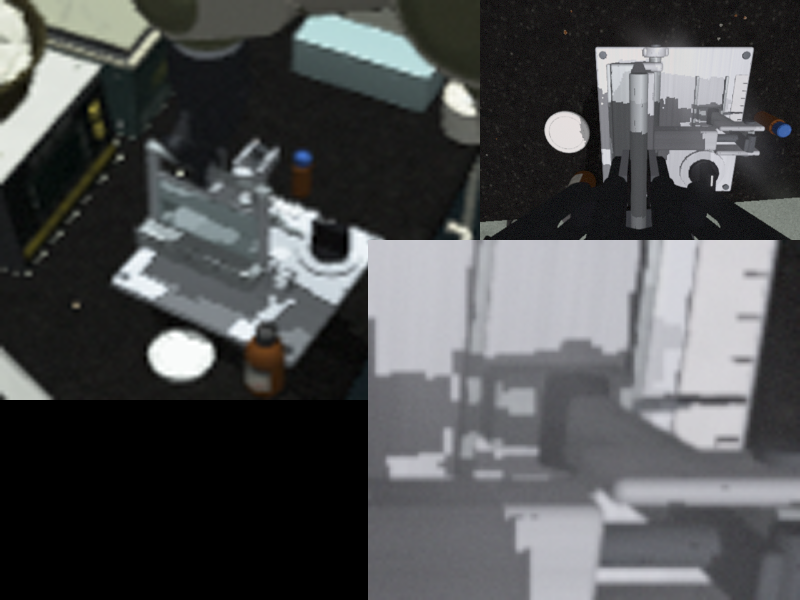

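The push force rose from 2.8 to 7.5 N while the bar stopped 38 mm along its 37.5 mm arc, so the foot is bearing on the shoe. The zoom shows the leg down on the shoe and the pointer in line with the mark at (690,402). I'll add a little push, let it settle, then hand in.

Call:
carry_out:
  deltas:
    - [1,0,0.4,0,0,0,0]
    - [1,0,0.4,0,0,0,0]
    - [1,0,0.4,0,0,0,0]
    - [1,0,0.4,0,0,0,0]
    - [1,0,0.4,0,0,0,0]

```text
time_s: 17.58
eef_pos: [537.0, -5.1, 143.5]
ee_rot: [-0.035, 0.707, -0.033, -0.706]
force: [0.1, 9.3, 9.4]
grip_width: 0.127
```

Call:
carry_out:
  deltas:
    - [1,0,0,0,0,0,0]
    - [1,0,0,0,0,0,0]
    - [1,0,0,0,0,0,0]
    - [1,0,0,0,0,0,0]
    - [1,0,0,0,0,0,0]

```text
time_s: 18.2
eef_pos: [537.0, -5.1, 143.5]
ee_rot: [-0.035, 0.707, -0.033, -0.706]
force: [-0.2, 9.2, 10.1]
grip_width: 0.127
```

```bash
python3 -c "
from h import *
print(order.finish_job())"
```

```text
the job is handed in; nothing more can be done
None
```

The job is handed in at about 18 s of the 46 s allowed. My last checks indicate that every step was met, but the hand-in gave no verdict.

- **Knob:** I turned it about 0.69 rad clockwise. The close-up showed the pointer within about 1 mm of the mark, and it was still in line in the last picture.
- **Kickstand:** I pinched it by its foot roller and carried it over centre. It did not snap on when I first let it go: it stayed at about 1.33 rad, past dead centre. I took it again, carried it to about 2.0 rad and let go, and it went on by itself. The picture put it at about 2.27 to 2.32 rad, with the frame still leaning forward.
- **Frame:** I gripped the top bar and brought it about 38 mm along its arc, where 37.5 mm is upright. There the bar stopped and the push rose from 2.8 N to about 9 N, steady, which I took as the foot bearing on the shoe. The fingers still hold the bar with the grip set to 30 N. I had no direct reading of the foot's force or the frame's angle.
- **Other things:** The pictures showed the vial, dropper and carrier in place. I did not check the others again, but the arm did not work near them.

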